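Store a dried sample board in the stacking box under its weight

TASK

Draw the dry sample board out of the drying rack by its overhanging end, lay it flat on the bench and let go, then take it again by the middle and lower it through the finger notches into the plywood stacking box, feeling for the top of the pile: do not let go before the board touches it, and never let it fall or ram it down. Then set the steel pressing weight gently on the board, inside the box and lengthwise with it, without dropping it, so that the boards stay flat; leave the other things on the bench where they are.

Things in the scene. Friction and masses are not known exactly. Their poses are not given: they have to be found in the camera images.
- board: dry sample board, flat wood-fibre 150 (own x) x 60 (own y) x 12 mm, grey coated face up, about 85 g; origin: centre of its underside. Starts lying in the rack, length along the rack's x, its -x end overhanging the rack's front by 58 to 72 mm, 24 mm above the bench. Gripped from above across its sides (60 mm).
- rack: low sheet-aluminium drying rack, fixed: 160 (x) x 170 (y) x 59 mm high; origin: centre of its underside; front open to its -x, where boards are drawn out. Bay floors 24 mm above the bench; bays 80 mm wide, 32 mm high, centred on its y = -42 mm (the board's) and +42 mm (a white board, fixed, pushed right in: leave it).
- box: open plywood box, fixed. Inside 156 (own x) x 66 mm (own y); walls 6 thick, 50 mm high; origin: centre of its underside, on the bench. Mid long sides: finger notches 66 mm wide, open at the top, sill 8 mm up; a held board goes in only with the fingers there. Inside, a rigid level pile of like boards, its top at an unknown height 14 to 34 mm above the bench.
- weight: flat steel pressing weight, loose on the bench, about 0.7 kg: plate 130 (own x) x 52 (own y) x 14 mm, with a bar handle on two posts above it; origin: centre of its underside. The bar is 74 mm long (x), 12 mm thick (y), from 34 to 46 mm above the origin.
- tape_roll: bystander, loose: roll of masking tape lying flat, 98 mm across, 24 mm high; origin at the centre of its underside
- sample_cup: bystander, loose: small clear plastic cup, 56 mm across, 51 mm high; origin at the centre of its underside
- brush: bystander, loose: flat paint brush lying down, 34 x 208 x 14 mm; origin at the centre of its underside
- dropper_bottle: bystander, loose: small brown dropper bottle, 37 mm across, 117 mm high; origin at the centre of its underside
- spanner: bystander, loose: flat double-ended spanner, 27 x 170 x 8 mm; origin at the centre of its underside

How it is judged:
By the outcome, as a careful person would: the job done as asked, in the order asked, and still so for the second after the job is handed in, with the robot touching nothing.
It also fails if it takes over 61 s, if anything falls off the work surface, if the arm or the gripper's body presses on something with over 40 N, if the wrist force passes 120 N, or if a joint passes its speed limit or range.

ROBOT

A 6-joint arm with a two-finger parallel gripper is mounted at the origin on a cart in front of the work surface, level with it; the furniture and walls round the work are solid. World frame = base frame: x ahead of the robot, y to its left, z up, the work surface at z = 0. Lengths are in m, angles in rad, forces in N, time in s.
With the tool pointing down it reaches from about 0.35 to 0.975 m from the base axis. Payload 4.9 kg.
Tool frame: the origin (TCP) lies midway between the tips of the shut fingers; the grasp point (between the pads) lies 19 mm behind it; z points along the fingers, x is the direction in which the jaws open and shut, and the axes are right-handed (so a half turn about z gives the same grasp; the last joint's range is limited). The gripper opens to 85 mm and grips with 20 to 120 N. Pads are 22 mm wide; open, the fingers measure 114 mm over their backs; the gripper's body (76 mm by 85 mm) begins 54 mm behind the grasp point. The pads swing forward as they close: fully open they stand 13 mm farther back than shut.
Start: joints at [-1.287, 0.053, 1.613, -0, 1.476, -0.119], TCP at [0.245, -0.575, 0.231] pointing down, gripper open.
Joint ranges: [-3.01, 3.01], [-1.01, 2.22], [0.06, 2.58], [-1.02, 4.17], [0.09, 2.62], [-3.14, 3.14]. Speed limits (rad/s): [2.57, 2.57, 3.14, 3.14, 3.14, 3.14].

INTERFACE

Orientations are given as a unit quaternion [x, y, z, w].
In Python, from station import env gives the robot as it stands. The module is installed in compiled form; this text tells all that it offers.
- The arm moves only by the shell command python3 -m pendant 'ROWS'. ROWS is JSON, a list that holds one entry, the list of rows, each a list of 5 numbers: the opening, from 0 (shut) to 1 (fully open), then the shift along the tool's x, y, z scaled (see below), then the turn about the tool's z scaled (see below). In form: [[[claw, tx, ty, tz, turn], ...]]. A call has 1 to 12 rows; each row is the pose to reach, as a shift and turn from the pose commanded when the call began, along the tool's axes at that moment, turning the shorter way round; what a row does not reach only later rows make up. The controller multiplies each number of a shift by 0.12 m and each number of a turn by 2 pi rad. A row lasts 1/12 s, in which the tool goes at most 41.7 mm and 7.16 degrees, less where a joint would pass 70% of its speed; a pose out of reach is approached as far as the arm can. A call with a number of a shift or a turn outside -1 to 1 is refused whole. A call with a gripper value outside its range is refused whole. The fingers move at their own pace and stop on an object; the grip force is fixed at half the most. Time passes only in rows, so rows that repeat a pose let the fingers close. It gives the time, the measured TCP pose, the force and the opening at its end, in the units of the state.
- env.read_state(): the state, without advancing time (a new reading comes with each control period).
- env.get_image(name): name is "side" or "top" or "wrist"; returns the picture (400x640x3 uint8, red, green, blue); there is no depth.
- env.camera_params(name): a dict with "vfov" (degrees; the focal length in pixels is half the picture's height over the tangent of half this angle, whatever the lens; pixels are square), "cx", "cy" (the principal point, pixels), "D" ([k1, k2, p1, p2, k3] as OpenCV has them; the pictures are not rectified), "R" (3x3) and "t" (3): a world point X has camera coordinates R X + t. Camera axes: x right, y down, z forward; pixel columns grow to the right and rows downward; lengths in m; the calibration is good to about 2 mm. A picture is of the moment at which its call begins: read the wrist's pose just before it. camera_params takes no time and is no camera call; for the wrist camera it gives the pose at the moment of the call.
- env.job_done(): hands the job in, once; it reports no verdict.
Trained networks look in the newest picture that a camera, given by its name, has taken for a name from the list of things; names that differ only in an ending like _2 or _b are one class to them, and where a whole thing is asked for, a point or a joint stands for the part that bears it (a point fixed in the world has none). Each returns a list of dicts, best first, with "score" (0 to 1); they miss things now and then, are a little off and sometimes report something else, mostly with a low value. They report only what shows in the picture. A call takes as long as a camera call.
- env.regions_of(target, camera): "mask" (400x640 bool, what is visible of it) and "uv" ([column, row] in pixels, amid what is visible of it).
The state is a dict: "t": time; "q": joint angles; "qd": joint speeds; "tau": joint torques, N m; "tool_pos": TCP position; "tool_rot": TCP orientation; "contact_force": force on the tool from outside, world axes, zero at the start; "moment": the same for the moment, N m; "opening": opening from 0.0 (shut) to 1.0 (fully open).
Only numpy, scipy, OpenCV 4.12 (cv2) and the standard library are available. Lean on these libraries where they do the work, as an engineer would, in place of code of your own. Each camera call takes 0.05 s, during which the arm holds its last target.

## Working session

There is one attempt and no reset: what is moved stays moved. The work goes in short steps, Python scripts to look and compute and a shell command to move; the robot and the scene stay as the last step left them, time stands still between calls to the robot, and variables do not carry over. Pictures are saved under pics/ and viewed, and the job is handed in when it is done.

```bash
mkdir -p pics; ls
cat > h.py <<'E'
import numpy as np, cv2, json
from station import env
from scipy.spatial.transform import Rotation as Rot
def cam(n):
    p=env.camera_params(n); f=200/np.tan(np.radians(p["vfov"])/2)
    K=np.array([[f,0,p["cx"]],[0,f,p["cy"]],[0,0,1]]); return K,np.array(p["D"],float),np.array(p["R"]),np.array(p["t"])
def ray(n,uv,z,c=None):
    K,D,R,t=c or cam(n)
    u=cv2.undistortPoints(np.array(uv,float).reshape(-1,1,2),K,D).reshape(-1,2)
    d=np.c_[u,np.ones(len(u))]@R; o=-R.T@t
    s=(z-o[2])/d[:,2]; return o+d*s[:,None]
def proj(n,X,c=None):
    K,D,R,t=c or cam(n)
    return cv2.projectPoints(np.array(X,float).reshape(-1,1,3),cv2.Rodrigues(R)[0],t,K,D)[0].reshape(-1,2)
def shot(n,name):
    im=env.get_image(n); cv2.imwrite(f"pics/{name}.png",im[:,:,::-1]); return im
E
python3 - <<'E'
from h import *
s=env.read_state(); print(s)
for n in("side","top","wrist"):
    shot(n,n+"0"); K,D,R,t=cam(n); print(n,K[0,0],D,-R.T@t,R[2])
E
```

```text
pics
{'t': 0.0, 'q': array([-1.28703048e+00,  5.33634433e-02,  1.61425693e+00,  2.07800267e-05,
        1.47599941e+00, -1.19001578e-01]), 'qd': array([ 1.88593803e-03,  1.78840451e-03, -3.98529228e-05,  5.92057093e-04,
        1.98072388e-04,  1.05206958e-03]), 'tau': array([-1.88830505e-03, -3.93682981e+01, -3.70181465e+01, -3.01533046e-04,
        6.99072421e-03,  4.01683764e-06]), 'tool_pos': array([ 0.24481251, -0.57439912,  0.23008107]), 'tool_rot': array([ 8.34254924e-01, -5.51377997e-01, -7.66559356e-04, -6.63183021e-04]), 'contact_force': array([-0.33758751,  0.51056527, -0.38992679]), 'moment': array([-0.07932926, -0.03532866,  0.01791255]), 'opening': 0.9993582820568487}
side 391.66574369997096 [-0.04803739  0.          0.          0.          0.        ] [0.2405802  0.77620544 0.73227639] [ 0.23073125 -0.7567854  -0.61158724]
top 468.6903539982273 [-0.11880855  0.          0.          0.          0.        ] [ 0.20577491 -0.09805241  1.56123735] [ 0.20160562  0.01919656 -0.97927865]
wrist 348.26868960498075 [0.01050307 0.         0.         0.         0.        ] [ 0.30771037 -0.54710743  0.3728643 ] [-0.24756133 -0.10501095 -0.96316462]
```

View pics/top0.png

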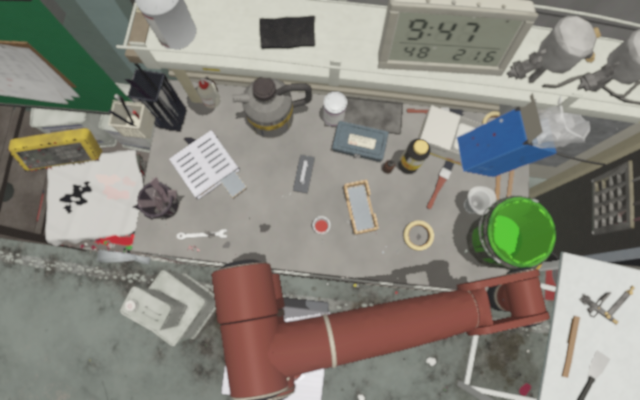

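View pics/side0.png

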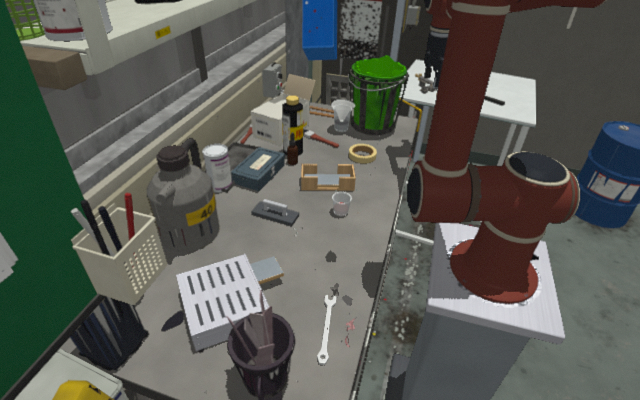

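View pics/wrist0.png

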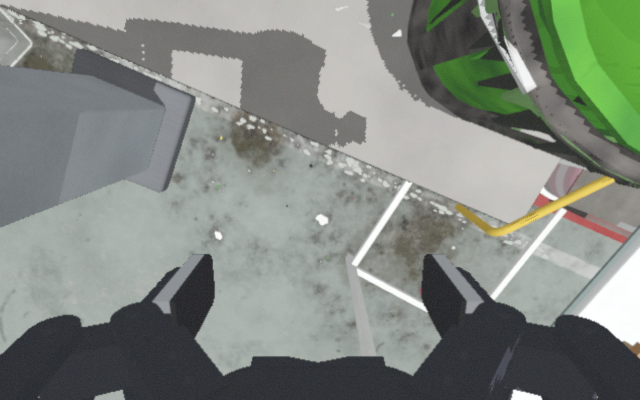

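The top view shows the rack at about (203,163) with the board's end sticking out at (234,185), the weight at (304,173) and the box at (360,207). The cup is at (321,225), the tape at (418,235), the brush at (440,185) and the spanner at (203,235). Next I measure them.

Run:
```python
from h import *
zs=dict(board=.036,rack=.059,box=.05,weight=.03,tape_roll=.024,sample_cup=.05,brush=.01,dropper_bottle=.1,spanner=.008)
out={}
for n in ("top","side"):
  for k,z in zs.items():
    r=env.regions_of(k,n)
    for q in r[:2]:
        m=q["mask"].astype(np.uint8)
        c=max(cv2.findContours(m,0,2)[0],key=cv2.contourArea)
        rc=cv2.minAreaRect(c); bx=cv2.boxPoints(rc)
        W=ray(n,bx,z)
        print(n,k,round(q["score"],2),np.round(q["uv"]),m.sum(),"ctr",ray(n,[np.array(rc[0])],z)[0][:2].round(3),"corners",W[:,:2].round(3).tolist())
    if r: out[n+k]=r[0]["mask"]
np.savez("masks.npz",**out)
print(env.read_state()["t"])
im=cv2.imread("pics/top0.png")
cv2.imwrite("pics/topcrop.png",cv2.resize(im[100:280,130:480],None,fx=2.28,fy=2.28,interpolation=cv2.INTER_CUBIC))
im=cv2.imread("pics/side0.png")
cv2.imwrite("pics/sidecrop.png",cv2.resize(im[130:370,150:400],None,fx=2.4,fy=2.4,interpolation=cv2.INTER_CUBIC))
```

```text
top board 0.67 [238. 184.] 375 ctr [0.532 0.209] corners [[0.537, 0.258], [0.581, 0.219], [0.527, 0.16], [0.483, 0.199]]
top rack 0.7 [204. 160.] 2463 ctr [0.581 0.309] corners [[0.587, 0.434], [0.708, 0.304], [0.576, 0.186], [0.459, 0.314]]
top box 0.89 [361. 204.] 1287 ctr [ 0.499 -0.223] corners [[0.568, -0.155], [0.597, -0.238], [0.431, -0.29], [0.403, -0.208]]
top weight 0.96 [303. 174.] 555 ctr [ 0.595 -0.023] corners [[0.533, 0.008], [0.663, -0.004], [0.657, -0.055], [0.527, -0.042]]
top tape_roll 0.62 [426. 234.] 456 ctr [ 0.43  -0.424] corners [[0.422, -0.354], [0.5, -0.419], [0.438, -0.495], [0.361, -0.429]]
top sample_cup 0.5 [322. 222.] 237 ctr [ 0.427 -0.102] corners [[0.45, -0.071], [0.456, -0.127], [0.404, -0.132], [0.398, -0.077]]
top brush 0.7 [444. 178.] 324 ctr [ 0.613 -0.489] corners [[0.535, -0.44], [0.705, -0.51], [0.693, -0.54], [0.524, -0.47]]
top brush 0.43 [203. 162.] 2449 ctr [0.593 0.324] corners [[0.599, 0.452], [0.722, 0.321], [0.586, 0.198], [0.467, 0.327]]
top dropper_bottle 0.51 [388. 163.] 170 ctr [ 0.631 -0.297] corners [[0.653, -0.274], [0.658, -0.
[... 748 characters left out ...]
, -0.493], [0.37, -0.364], [0.457, -0.333]]
side sample_cup 0.78 [344. 203.] 373 ctr [ 0.417 -0.073] corners [[0.457, -0.117], [0.405, -0.135], [0.38, -0.033], [0.429, -0.016]]
side brush 0.5 [313. 136.] 114 ctr [ 0.608 -0.489] corners [[0.676, -0.49], [0.683, -0.532], [0.541, -0.488], [0.537, -0.449]]
side dropper_bottle 0.79 [291. 154.] 277 ctr [ 0.624 -0.235] corners [[0.677, -0.329], [0.645, -0.34], [0.578, -0.152], [0.606, -0.142]]
side spanner 0.71 [326. 333.] 426 ctr [0.35  0.305] corners [[0.347, 0.383], [0.379, 0.218], [0.354, 0.214], [0.326, 0.379]]
side spanner 0.56 [363. 156.] 341 ctr [ 0.431 -0.437] corners [[0.491, -0.48], [0.396, -0.514], [0.374, -0.396], [0.463, -0.365]]
1.05
```

View pics/topcrop.png

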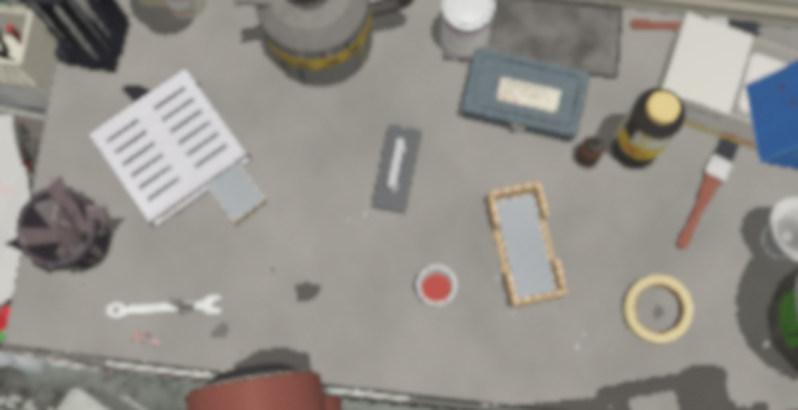

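View pics/sidecrop.png

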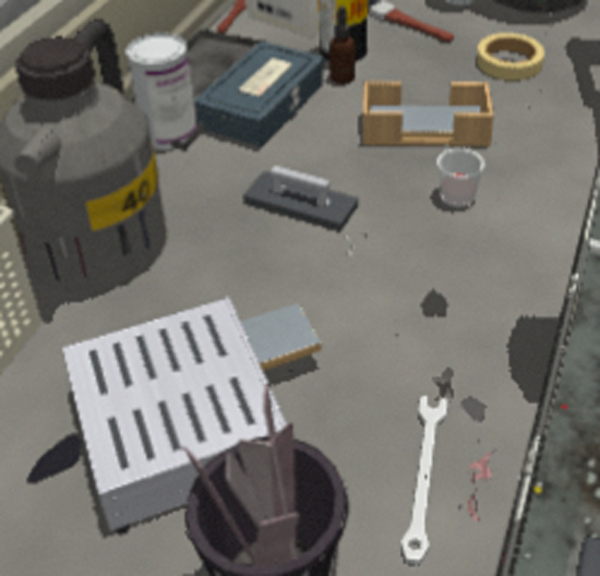

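```bash
cat > fit.py <<'E'
from h import *
from scipy.optimize import minimize
M=np.load("masks.npz"); C={n:cam(n) for n in("top","side")}
def boxpts(x0,x1,y0,y1,z0,z1): return np.array([[a,b,c] for a in(x0,x1) for b in(y0,y1) for c in(z0,z1)])
def sil(n,parts,p):
    im=np.zeros((1600,2560),np.uint8); c,s=np.cos(p[2]),np.sin(p[2])
    for P in parts:
        W=np.c_[P[:,0]*c-P[:,1]*s+p[0],P[:,0]*s+P[:,1]*c+p[1],P[:,2]]
        uv=proj(n,W,C[n]); h=cv2.convexHull(((uv*4+1.5)).astype(np.float32))
        cv2.fillConvexPoly(im,np.round(h*16).astype(np.int32),255,shift=4)
    return cv2.resize(im,(640,400),interpolation=cv2.INTER_AREA)/255.
def fit(k,parts,p0,cams=("top","side")):
    def cost(p):
        p=np.array(p)*[.05,.05,.5]+p0; r=0
        for n in cams:
            S=sil(n,parts,p);m=M[n+k].astype(float); r+=np.abs(S-m).sum()/m.sum()
        return r
    best=None
    for d in ([0,0,0],[.2,-.2,.1],[-.2,.2,-.1]):
        o=minimize(cost,d,method="Nelder-Mead",options=dict(initial_simplex=np.array(d)+np.vstack([np.zeros(3),.2*np.eye(3)]),xatol=.003,fatol=1e-4))
        if best is None or o.fun<best.fun: best=o
    return best.x*[.05,.05,.5]+p0,best.fun
E
cat > f1.py <<'E'
from fit import *
rack=[boxpts(-.08,.08,-.085,.085,0.0,.059)]
bx=[boxpts(-.084,-.033,-.039,.039,0,.05),boxpts(.033,.084,-.039,.039,0,.05),boxpts(-.084,.084,-.039,.039,0,.008)]
bx2=[boxpts(-.084,-.078,-.039,.039,0,.05),boxpts(.078,.084,-.039,.039,0,.05),boxpts(-.084,.084,-.039,.039,0,.02)]+[boxpts(a,b,c,d,0,.05) for a,b in((-.084,-.033),(.033,.084)) for c,d in((-.039,-.033),(.033,.039))]
w=[boxpts(-.065,.065,-.026,.026,0,.014),boxpts(-.037,.037,-.006,.006,.034,.046)]
for k,P,p0 in(("rack",rack,[.583,.312,.75]),("box",bx2,[.5,-.222,.3]),("weight",w,[.595,-.023,-.09])):
    for cs in (("top","side"),("top",),("side",)):
        p,f=fit(k,P,np.array(p0),cs); print(k,cs,p.round(4),np.degrees(p[2]).round(1),round(f,3))
E
python3 f1.py
```

```text
rack ('top', 'side') [0.5881 0.3159 0.7426] 42.6 0.229
rack ('top',) [0.5883 0.3174 0.748 ] 42.9 0.066
rack ('side',) [0.5889 0.3149 0.7464] 42.8 0.16
box ('top', 'side') [ 0.5029 -0.2246  0.3308] 19.0 0.174
box ('top',) [ 0.5034 -0.224   0.3241] 18.6 0.036
box ('side',) [ 0.5028 -0.2269  0.3215] 18.4 0.133
weight ('top', 'side') [ 0.6004 -0.022  -0.1065] -6.1 0.197
weight ('top',) [ 0.6008 -0.022  -0.0789] -4.5 0.08
weight ('side',) [ 0.6003 -0.0223 -0.1421] -8.1 0.107
```

The fits agree across both cameras. Next I go up and over the box on the way to the rack, to look at it with the wrist camera. The first move is +y, away from the bucket.

```bash
python3 -m pendant '[[[1,-1,-0.4,-0.2,0],[1,-1,-0.4,-0.2,0],[1,-1,-0.4,-0.2,0],[1,-1,-0.4,-0.2,0]]]'; python3 -m pendant '[[[1,-0.6,-1,0,0.0128],[1,-0.6,-1,0,0.0128],[1,-0.6,-1,0,0.0128],[1,-0.6,-1,0,0.0128]]]';python3 -m pendant '[[[1,-0.3,-1,0,0],[1,-0.3,-1,0,0],[1,-0.3,-1,0,0],[1,-0.3,-1,0,0]]]'
```

```text
t: 1.38
tool_pos: [0.2424, -0.4417, 0.2562]
tool_rot: [0.835, -0.551, 0.0, -0.0]
contact_force: [-0.1, -0.8, -0.4]
opening: 0.999
t: 1.72
tool_pos: [0.3262, -0.3294, 0.2556]
tool_rot: [0.812, -0.583, 0.001, -0.001]
contact_force: [-0.0, -0.5, -0.2]
opening: 1.002
t: 2.05
tool_pos: [0.4309, -0.2564, 0.2555]
tool_rot: [0.814, -0.581, 0.001, -0.001]
contact_force: [-0.6, -0.8, -0.3]
opening: 1.002
```

```bash
python3 -m pendant '[[[1,0,-0.6,0,0],[1,0,-0.6,0,0],[1,0,-0.6,0,0],[1,0,-0.6,0,0]]]'
cat > wfit.py <<'E'
from fit import *
def wshot(k,name,parts,p0,cams=("wrist",),rng=None):
    c=cam("wrist"); shot("wrist",name); r=env.regions_of(k,"wrist")
    C["wrist"]=c
    print("score",[round(q["score"],2) for q in r])
    return r
E
python3 - <<'E'
from h import *
c=cam("wrist"); s=env.read_state(); shot("wrist","w_box"); r=env.regions_of("box","wrist")
print(s["tool_pos"],s["tool_rot"],[(q["score"],q["uv"]) for q in r])
import pickle; pickle.dump((c,s,[q["mask"] for q in r]),open("w_box.pkl","wb"))
E
```

```text
t: 2.38
tool_pos: [0.4957, -0.2372, 0.2549]
tool_rot: [0.812, -0.584, -0.0, 0.0]
contact_force: [0.0, 0.7, 0.3]
opening: 0.999
[ 0.49568475 -0.23719686  0.25491294] [ 8.12011369e-01 -5.83641360e-01 -4.87185714e-04  2.50303343e-04] [(0.68, [302.1, 154.7])]
```

View pics/w_box.png

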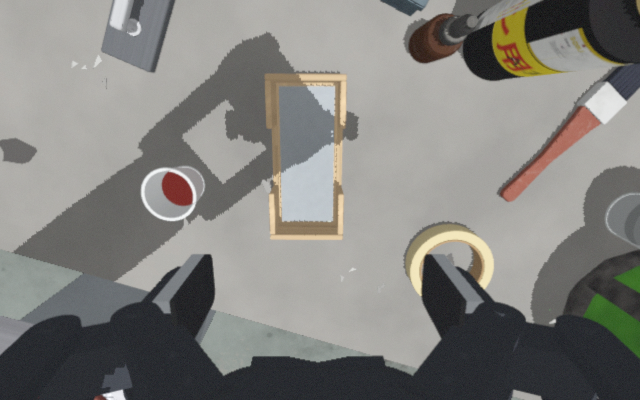

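Wrist view: the box rim spans (265,74) to (347,76) at the top and (270,238) to (343,239) at the bottom, centred near (305,157). The pile top is grey. Next I fit the box's pose from this picture.

Run:
```python
from fit import *
import pickle
c,s,ms=pickle.load(open("w_box.pkl","rb")); C["wrist"]=c
bx2=[boxpts(-.084,-.078,-.039,.039,0,.05),boxpts(.078,.084,-.039,.039,0,.05),boxpts(-.084,.084,-.039,.039,0,.01)]+[boxpts(a,b,cc,d,0,.05) for a,b in((-.084,-.033),(.033,.084)) for cc,d in((-.039,-.033),(.033,.039))]
MM=dict(M); MM["wristbox"]=ms[0]
import fit; fit.M=MM
p,f=fit.fit("box",bx2,np.array([.503,-.2245,.323]),("wrist",)); print(p.round(4),np.degrees(p[2]),f)
print("rim corners z.05",ray("wrist",[[265,74],[347,76],[343,239],[270,238]],.05,c).round(4))
im=cv2.imread("pics/w_box.png")
for q,col in ((p,(0,0,255)),):
  co,si=np.cos(q[2]),np.sin(q[2])
  for a,b,z in((.084,.039,.05),(.078,.033,.05),(.084,.039,0)):
    L=np.array([[a,b],[-a,b],[-a,-b],[a,-b]]); W=np.c_[L[:,0]*co-L[:,1]*si+q[0],L[:,0]*si+L[:,1]*co+q[1],np.full(4,z)]
    cv2.polylines(im,[np.round(proj("wrist",W,c)*8).astype(int)],True,col,1,cv2.LINE_AA,3)
cv2.imwrite("pics/w_box_o.png",cv2.resize(im[50:260,200:400],None,fx=2.8,fy=2.8,interpolation=cv2.INTER_CUBIC))
```

```text
[ 0.5011 -0.2221  0.3206] 18.368761686188392 0.022037949740687908
rim corners z.05 [[ 0.5684 -0.16    0.05  ]
 [ 0.5913 -0.2336  0.05  ]
 [ 0.4351 -0.2857  0.05  ]
 [ 0.4113 -0.2113  0.05  ]]
```

View pics/w_box_o.png

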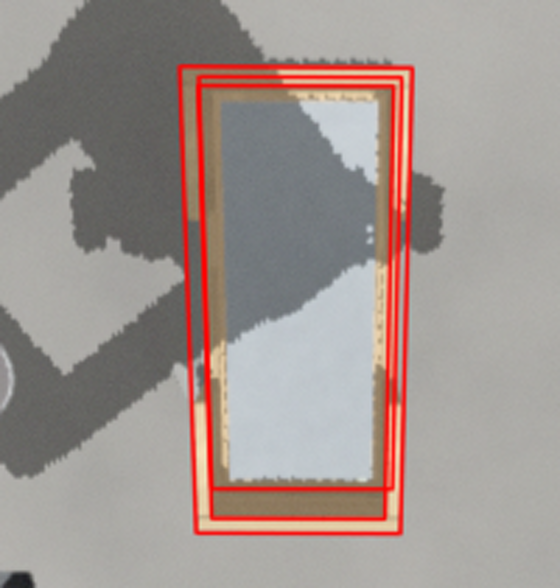

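The overlay fits the rim closely: box at (0.501, -0.222), yaw 18.4°. Now on to the rack.

```bash
python3 -m pendant '[[[1,-1,-0.4,0,0],[1,-1,-0.4,0,0],[1,-1,-0.4,0,0],[1,-1,-0.4,0,0]]]'; python3 -m pendant '[[[1,-1,-0.4,0,0],[1,-1,-0.4,0,0],[1,-1,-0.4,0,0],[1,-1,-0.4,0,0]]]';python3 -m pendant '[[[1,-1,-0.4,0,0],[1,-1,-0.4,0,0],[1,-1,-0.4,0,0],[1,-1,-0.4,0,0]]]';python3 -m pendant '[[[1,-0.35,-0.15,0.3,-0.067],[1,-0.35,-0.15,0.3,-0.067],[1,-0.35,-0.15,0.3,-0.067],[1,-0.35,-0.15,0.3,-0.067],[1,-0.35,-0.15,0.3,-0.067]]]'
python3 - <<'E'
from h import *
c=cam("wrist"); s=env.read_state(); shot("wrist","w_rack"); r=env.regions_of("board","wrist"); r2=env.regions_of("rack","wrist")
print(s["t"],s["tool_pos"],s["tool_rot"],[(q["score"],q["uv"]) for q in r],[(q["score"],q["uv"]) for q in r2])
import pickle; pickle.dump((c,s,[q["mask"] for q in r],[q["mask"] for q in r2]),open("w_rack.pkl","wb"))
E
```

```text
t: 2.82
tool_pos: [0.5017, -0.1046, 0.2556]
tool_rot: [0.812, -0.583, -0.0, -0.001]
contact_force: [0.8, -0.5, -0.4]
opening: 0.999
t: 3.15
tool_pos: [0.5094, 0.0243, 0.2557]
tool_rot: [0.813, -0.583, -0.0, -0.001]
contact_force: [0.3, -0.7, -0.7]
opening: 1.003
t: 3.48
tool_pos: [0.5172, 0.1529, 0.2556]
tool_rot: [0.813, -0.583, -0.0, -0.001]
contact_force: [0.4, -0.7, 0.7]
opening: 0.997
t: 3.9
tool_pos: [0.5214, 0.1935, 0.219]
tool_rot: [0.916, -0.402, 0.0, 0.0]
contact_force: [0.5, 0.0, 0.2]
opening: 1.0
3.9 [0.5214136  0.19353102 0.21898416] [ 9.15510860e-01 -4.02292984e-01  2.55469233e-06  4.69197944e-04] [(0.97, [312.3, 158.6])] [(0.73, [259.9, 60.3])]
```

View pics/w_rack.png

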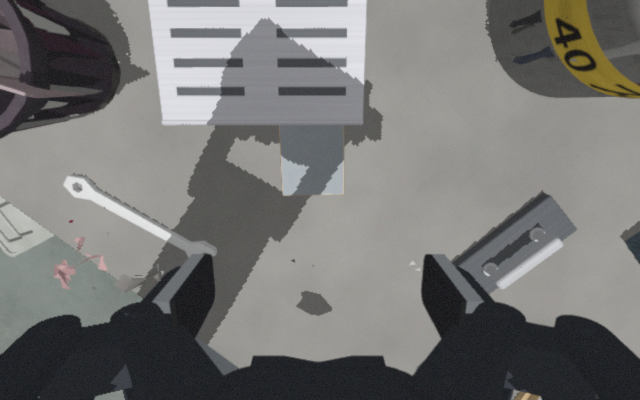

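The board's overhanging end shows between columns 281 and 344, with its front edge at row 194 and the rack's front edge at row 124.

Run:
```python
from fit import *
import pickle,fit
c,s,mb,mr=pickle.load(open("w_rack.pkl","rb")); C["wrist"]=c
k=cv2.findContours(mb[0].astype(np.uint8),0,2)[0]; k=max(k,key=cv2.contourArea); print("rect",cv2.boxPoints(cv2.minAreaRect(k)).round(1).tolist(), cv2.boundingRect(k))
e=ray("wrist",[[281.5,194.5],[344.5,193.5],[279.5,126],[344,126]],.036,c); print(e.round(4))
print("width",np.linalg.norm(e[1]-e[0]),np.linalg.norm(e[3]-e[2]),"mid front",(e[0]+e[1])/2, "yaw",np.degrees(np.arctan2(*((e[2]+e[3]-e[0]-e[1])/2)[[1,0]])))
f=ray("wrist",[[163,124.5],[364,124]],.059,c); print("rack front",f.round(4),np.linalg.norm(f[1]-f[0]),np.degrees(np.arctan2(*(f[0]-f[1])[[1,0]]))-90)
X=Rot.from_quat(s["tool_rot"]).as_matrix(); print(X.round(3), np.degrees(np.arctan2(X[1,0],X[0,0])))
b=(e[0]+e[1])/2; print("front mid in tool",X.T@(b-s["tool_pos"]))
```

```text
rect [[279.0, 124.0], [343.0, 124.0], [343.0, 195.0], [279.0, 195.0]] (279, 124, 65, 72)
[[0.4847 0.2075 0.036 ]
 [0.5266 0.1633 0.036 ]
 [0.5325 0.2514 0.036 ]
 [0.5725 0.2079 0.036 ]]
width 0.06088546448586602 0.05907144162720008 mid front [0.50565843 0.18539781 0.036     ] yaw 43.38129728261135
rack front [[0.4693 0.3241 0.059 ]
 [0.5851 0.1988 0.059 ]] 0.17055906092088483 42.75500794548299
[[ 0.676 -0.737 -0.   ]
 [-0.737 -0.676 -0.001]
 [ 0.     0.001 -1.   ]] -47.4432010287871
front mid in tool [-0.0047345   0.01694921  0.18299695]
```

```bash
python3 -m pendant '[[[1,-0.04,-0.06,0.3,0],[1,-0.04,-0.06,0.6,0],[1,-0.04,-0.06,0.9,0],[1,-0.04,-0.06,0.9,0]]]'; python3 -m pendant '[[[1,0,0,0.3,0],[1,0,0,0.5,0],[1,0,0,0.6,0],[1,0,0,0.6,0],[1,0,0,0.6,0]]]'
python3 - <<'E'
from h import *
shot("wrist","w_g1"); s=env.read_state();print(s["t"],s["tool_pos"])
E
```

```text
t: 4.38
tool_pos: [0.5181, 0.2014, 0.1033]
tool_rot: [0.915, -0.403, -0.006, 0.004]
contact_force: [-1.6, -0.2, -1.9]
opening: 0.998
t: 4.8
tool_pos: [0.5242, 0.2034, 0.0407]
tool_rot: [0.916, -0.402, 0.0, -0.0]
contact_force: [0.5, -0.8, 0.4]
opening: 1.003
4.85 [0.52503406 0.20373419 0.04169033]
```

View pics/w_g1.png

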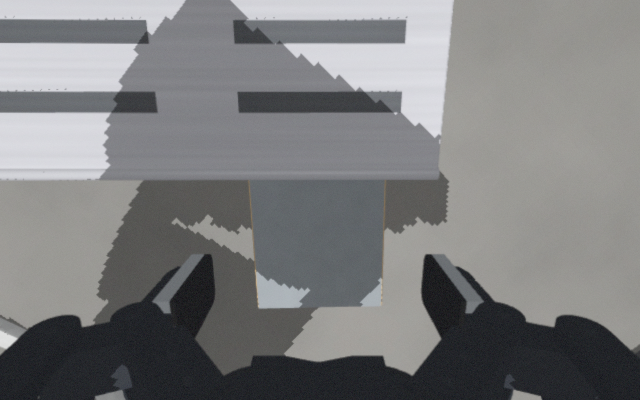

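The board (columns 255 to 383) is centred between the fingers, so I lower 20 mm and close.

```bash
python3 -m pendant '[[[1,0,0,0.09,0],[1,0,0,0.17,0],[1,0,0,0.17,0],[0,0,0,0.17,0],[0,0,0,0.17,0],[0,0,0,0.17,0],[0,0,0,0.17,0],[0,0,0,0.17,0]]]'
python3 - <<'E'
from h import *
shot("wrist","w_g2"); s=env.read_state();print(s["t"],s["tool_pos"],s["contact_force"],s["opening"])
E
```

```text
t: 5.52
tool_pos: [0.5234, 0.2035, 0.0194]
tool_rot: [0.916, -0.402, 0.0, -0.0]
contact_force: [-1.8, -1.8, 3.6]
opening: 0.684
5.5667 [0.52346071 0.20354745 0.01936516] [-1.87200437 -0.84440684  3.54909618] 0.6811850819696998
```

View pics/w_g2.png

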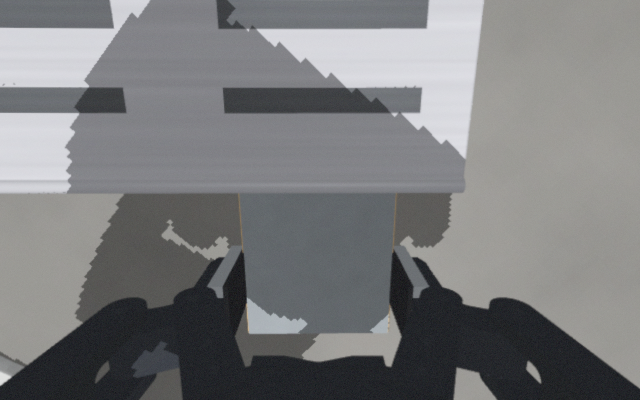

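```bash
python3 -m pendant '[[[0,0,0.1,-0.015,0],[0,0,0.25,-0.015,0],[0,0,0.4,-0.015,0],[0,0,0.55,-0.015,0],[0,0,0.7,-0.015,0],[0,0,0.85,-0.015,0],[0,0,1,-0.015,0],[0,0,1,-0.015,0]]]'
python3 - <<'E'
from h import *
shot("wrist","w_g3"); shot("side","s_g3");s=env.read_state();print(s["t"],s["tool_pos"],s["contact_force"],s["opening"])
E
```

```text
t: 6.23
tool_pos: [0.4323, 0.121, 0.0195]
tool_rot: [0.915, -0.403, -0.001, 0.001]
contact_force: [-0.4, -0.1, -0.5]
opening: 0.684
6.3333 [0.4349366  0.12222232 0.02058702] [-0.16277469 -0.20212705 -1.15297376] 0.682766916003917
```

View pics/w_g3.png

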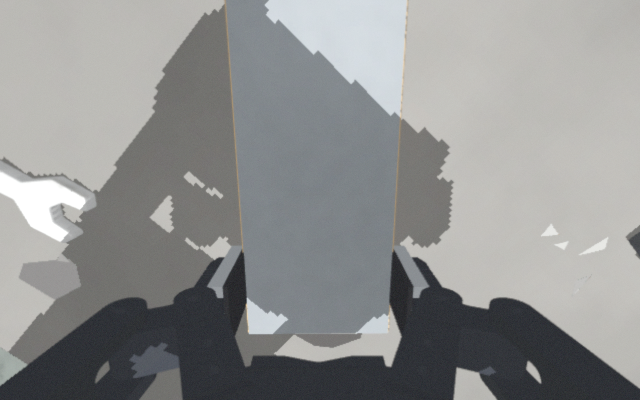

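View pics/s_g3.png

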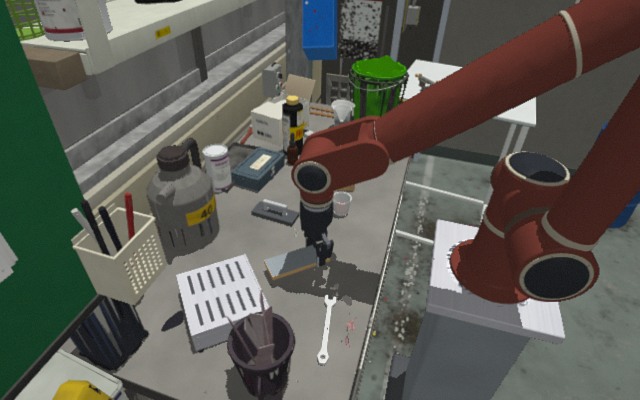

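The board is fully out and held level. Now I lower it to the bench.

```bash
python3 -m pendant '[[[0,0,0.1,0.05,0],[0,0,0.1,0.11,0],[0,0,0.1,0.15,0],[0,0,0.1,0.17,0],[0,0,0.1,0.18,0],[0,0,0.1,0.18,0]]]';python3 -m pendant '[[[0,0,0,0.008,0],[0,0,0,0.008,0]]]'
```

```text
t: 6.83
tool_pos: [0.4263, 0.1145, -0.0013]
tool_rot: [0.916, -0.402, -0.0, 0.0]
contact_force: [0.3, -0.4, -0.7]
opening: 0.679
t: 7.0
tool_pos: [0.4265, 0.1143, -0.0017]
tool_rot: [0.916, -0.402, 0.0, -0.0]
contact_force: [-0.1, 0.6, -0.4]
opening: 0.677
```

```bash
python3 -m pendant '[[[0,0,0,0.01,0],[0,0,0,0.01,0]]]';python3 -m pendant '[[[0,0,0,0.01,0],[0,0,0,0.01,0]]]';python3 -m pendant '[[[0,0,0,0.01,0],[0,0,0,0.01,0]]]'
python3 - <<'E'
from h import *
shot("wrist","w_g4"); im=shot("side","s_g4");s=env.read_state();print(s["t"],s["tool_pos"],s["contact_force"],s["moment"])
cv2.imwrite("pics/s_g4c.png",cv2.resize(im[220:300,240:360,::-1],None,fx=6,fy=6))
E
```

```text
t: 7.17
tool_pos: [0.4262, 0.1142, -0.003]
tool_rot: [0.916, -0.402, 0.0, -0.0]
contact_force: [-0.2, 0.2, -1.3]
opening: 0.682
t: 7.33
tool_pos: [0.4264, 0.1142, -0.0039]
tool_rot: [0.916, -0.402, 0.0, -0.0]
contact_force: [-0.7, 1.0, 0.2]
opening: 0.68
t: 7.5
tool_pos: [0.4265, 0.1142, -0.0041]
tool_rot: [0.916, -0.402, -0.0, 0.0]
contact_force: [-6.7, -0.7, 11.9]
opening: 0.68
7.6 [ 0.42647647  0.11424484 -0.00404706] [-5.44015214 -0.30042875 11.64111751] [-0.14425343  0.90323265 -0.00436534]
```

View pics/s_g4c.png

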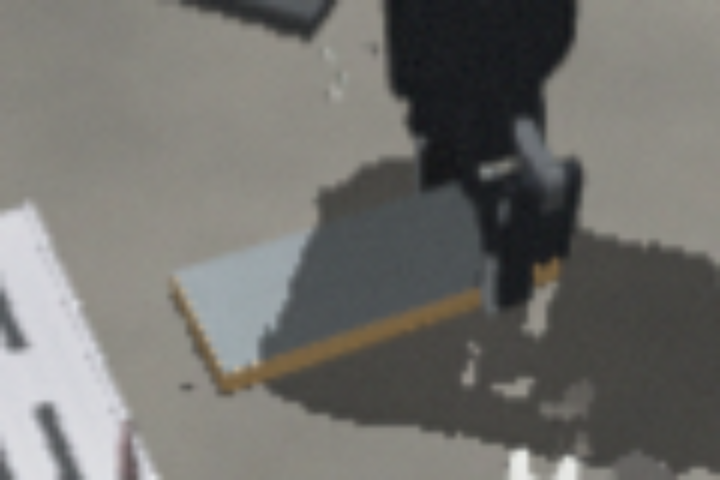

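Contact is 11.6 N at 24 mm below the rack grasp height, as it should be for the board lying on the bench. I open, rise and go over the middle.

```bash
python3 -m pendant '[[[1,0,0,0,0],[1,0,0,0,0],[1,0,0,0,0],[1,0,0,0,0],[1,0,0,-0.2,0],[1,0,0,-0.5,0],[1,0,-0.2,-0.8,0],[1,0,-0.4,-0.9,0],[1,0,-0.4,-0.9,0],[1,0,-0.4,-0.9,0]]]'
python3 - <<'E'
from h import *
c=cam("wrist"); s=env.read_state(); shot("wrist","w_b2"); r=env.regions_of("board","wrist")
print(s["t"],s["tool_pos"],s["opening"],[(q["score"],q["uv"]) for q in r])
import pickle; pickle.dump((c,s,[q["mask"] for q in r]),open("w_b2.pkl","wb"))
E
```

```text
t: 8.43
tool_pos: [0.4627, 0.1472, 0.1037]
tool_rot: [0.916, -0.402, 0.001, -0.001]
contact_force: [-0.4, 0.4, -1.2]
opening: 0.998
8.4333 [0.46265597 0.14715974 0.10372717] 0.9984875565455289 [(0.88, [316.1, 192.2])]
```

View pics/w_b2.png

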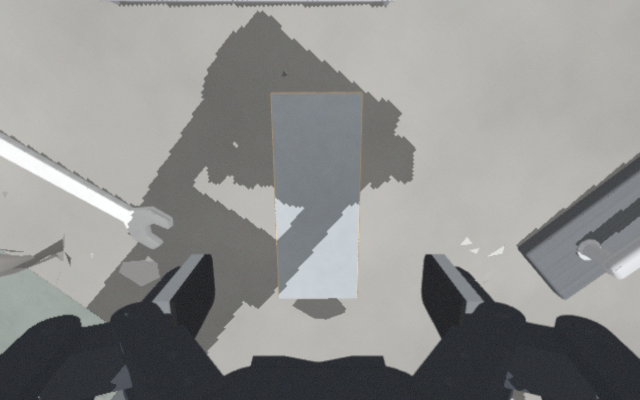

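The board lies flat, with corners at about (271,93), (363,93), (357,298) and (279,298). I compute its centre relative to the tool.

Run:
```python
from fit import *
import pickle,fit
c,s,mb=pickle.load(open("w_b2.pkl","rb")); C["wrist"]=c
MM=dict(M); MM["wristboard"]=mb[0]; fit.M=MM
e=ray("wrist",[[271,93],[363,93],[357.5,298],[279,298]],.012,c)
m=e.mean(0); d=(e[0]+e[1]-e[2]-e[3])/2; yaw=np.arctan2(d[1],d[0])
print(np.linalg.norm(d),np.linalg.norm(e[1]-e[0]),np.linalg.norm(e[2]-e[3]),m,np.degrees(yaw))
p,f=fit.fit("board",[boxpts(-.075,.075,-.03,.03,0,.012)],np.array([m[0],m[1],yaw]),("wrist",)); print(p,np.degrees(p[2]),f)
X=Rot.from_quat(s["tool_rot"]).as_matrix()
print("tool offset",X.T@(np.array([p[0],p[1],.0])-s["tool_pos"]),"tool x ang",np.degrees(np.arctan2(X[1,0],X[0,0])))
```

```text
0.14854060762658247 0.0591670753699279 0.05945061812903714 [0.46261988 0.14737771 0.012     ] 43.01178959348971
[0.46222434 0.14790363 0.74868535] 42.896510874206335 0.014658403345680068
tool offset [-9.77343694e-04 -5.18615659e-06  1.03726129e-01] tool x ang -47.34895660721737
```

```bash
python3 -m pendant '[[[1,-0.008,0,0.25,0],[1,-0.008,0,0.5,0],[1,-0.008,0,0.7,0],[1,-0.008,0,0.82,0],[1,-0.008,0,0.87,0],[1,-0.008,0,0.87,0]]]'; python3 -m pendant '[[[1,0,0,0,0],[0,0,0,0,0],[0,0,0,0,0],[0,0,0,0,0],[0,0,0,0,0],[0,0,0,0,0],[0,0,0,0,0]]]'
```

```text
t: 9.03
tool_pos: [0.4575, 0.1465, -0.005]
tool_rot: [0.916, -0.402, -0.003, 0.002]
contact_force: [-0.1, 0.0, -0.1]
opening: 0.999
t: 9.62
tool_pos: [0.4626, 0.1476, 0.0001]
tool_rot: [0.916, -0.402, 0.001, -0.001]
contact_force: [-0.7, -0.8, 6.8]
opening: 0.686
```

```bash
python3 -m pendant '[[[0,0,0,-0.08,0],[0,0,0,-0.2,0],[0,0,0,-0.4,0],[0,0,0,-0.65,0],[0,0,0,-0.9,0],[0,0,0,-1,0],[0,0,0,-1,0]]]'; python3 -m pendant '[[[0,0.2,0.15,0,0],[0,0.4,0.3,0,0],[0,0.6,0.45,0,0],[0,0.8,0.6,0,0],[0,1,0.75,0,0]]]'; python3 -m pendant '[[[0,0.2,0.15,0,0],[0,0.4,0.3,0,0],[0,0.6,0.45,0,0],[0,0.8,0.6,0,0],[0,1,0.75,0,0]]]';  python3 -m pendant '[[[0,0.16,0.12,0,0.015],[0,0.32,0.24,0,0.03],[0,0.44,0.33,0,0.045],[0,0.48,0.36,0,0.06],[0,0.48,0.36,0,0.067],[0,0.48,0.36,0,0.067]]]'
python3 - <<'E'
from h import *
c=cam("wrist"); s=env.read_state(); shot("wrist","w_c1"); r=env.regions_of("board","wrist"); r2=env.regions_of("box","wrist"); s2=env.read_state()
print(s["t"],s["tool_pos"],s2["tool_pos"],s["opening"],[(q["score"],q["uv"]) for q in r],[(q["score"],q["uv"]) for q in r2])
import pickle; pickle.dump((c,s,[q["mask"] for q in r],[q["mask"] for q in r2]),open("w_c1.pkl","wb"))
E
```

```text
t: 10.2
tool_pos: [0.4634, 0.1478, 0.1224]
tool_rot: [0.916, -0.402, 0.003, -0.002]
contact_force: [0.1, -0.0, -1.1]
opening: 0.676
t: 10.62
tool_pos: [0.4742, -0.0029, 0.1156]
tool_rot: [0.916, -0.402, -0.002, 0.0]
contact_force: [1.1, -0.2, -0.8]
opening: 0.675
t: 11.03
tool_pos: [0.4892, -0.152, 0.1155]
tool_rot: [0.916, -0.402, -0.002, -0.0]
contact_force: [0.6, -0.9, -0.5]
opening: 0.682
t: 11.53
tool_pos: [0.4965, -0.2226, 0.1154]
tool_rot: [0.811, -0.585, -0.002, 0.0]
contact_force: [-0.2, 0.7, -1.2]
opening: 0.679
11.5333 [ 0.49649432 -0.22259812  0.11539028] [ 0.49708765 -0.22205278  0.1165268 ] 0.6787905649442436 [(0.75, [316.1, 210.2])] [(0.59, [321.5, 73.6])]
```

View pics/w_c1.png

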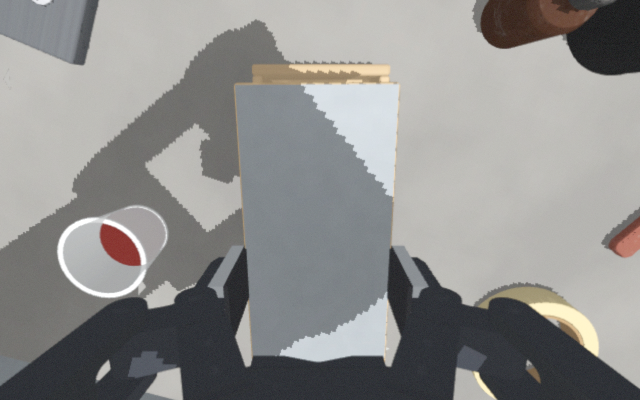

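The held board's far edge runs from (235,84) to (399,84), and the box's far rim shows beyond it from (252,66) to (389,66). I work out the offset of one from the other.

```bash
cat > rel.py <<'E'
import sys,pickle
from h import *
def rel(c,s,bedge,boxedge,zb):
    X=Rot.from_quat(s["tool_rot"]).as_matrix(); P=np.array(s["tool_pos"])
    print("tool x ang",np.degrees(np.arctan2(X[1,0],X[0,0])))
    e=ray("wrist",bedge,zb,c); t=(e-P)@X
    print("board edge pts tool(mm)",(t*1e3).round(1).tolist())
    f=ray("wrist",boxedge,.05,c); g=(f-P)@X
    print("box edge pts tool(mm)",(g*1e3).round(1).tolist())
    return e,f
E
python3 - <<'E'
from rel import *
c,s,mb,mx=pickle.load(open("w_c1.pkl","rb"))
im=cv2.imread("pics/w_c1.png"); cv2.imwrite("pics/c1z.png",cv2.resize(im[50:130,220:420],None,fx=4,fy=4,interpolation=cv2.INTER_CUBIC))
e,f=rel(c,s,[[235.5,84],[399,84],[248,330],[389.5,330]],[[252.5,66],[389,66]],s["tool_pos"][2]+.012)
print(np.linalg.norm(e[1]-e[0]),np.linalg.norm(e[3]-e[2]),np.linalg.norm(f[1]-f[0]))
E
```

```text
tool x ang -71.63312947283492
board edge pts tool(mm) [[-29.9, -74.6, -12.1], [28.2, -74.7, -12.3], [-30.9, 26.9, -11.8], [30.5, 26.8, -12.0]]
box edge pts tool(mm) [[-37.0, -87.8, 65.3], [39.2, -87.8, 65.0]]
0.05805785132165743 0.061413934797314385 0.07621631102219466
```

View pics/c1z.png

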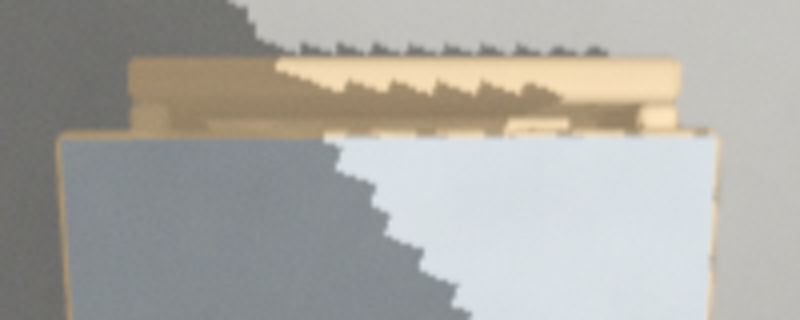

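```bash
python3 -m pendant '[[[0,0.017,-0.033,0.15,0],[0,0.017,-0.033,0.3,0],[0,0.017,-0.033,0.42,0],[0,0.017,-0.033,0.45,0],[0,0.017,-0.033,0.45,0],[0,0.017,-0.033,0.45,0]]]'
python3 - <<'E'
from h import *
import pickle
c=cam("wrist"); s=env.read_state(); im=shot("wrist","w_c2"); shot("side","s_c2");shot("top","t_c2"); print(s["t"],s["tool_pos"],s["opening"])
pickle.dump((c,s),open("w_c2.pkl","wb"))
cv2.imwrite("pics/c2z.png",cv2.resize(im[20:220,200:440,::-1],None,fx=3,fy=3,interpolation=cv2.INTER_CUBIC))
a=cv2.imread("pics/s_c2.png");cv2.imwrite("pics/s_c2z.png",cv2.resize(a[120:240,250:410],None,fx=5,fy=5,interpolation=cv2.INTER_CUBIC))
E
```

```text
t: 12.18
tool_pos: [0.5025, -0.2233, 0.0644]
tool_rot: [0.812, -0.584, 0.0, -0.0]
contact_force: [-0.5, -0.2, -1.5]
opening: 0.676
12.1833 [ 0.50245156 -0.2232524   0.06437516] 0.6760324308426532
```

View pics/c2z.png

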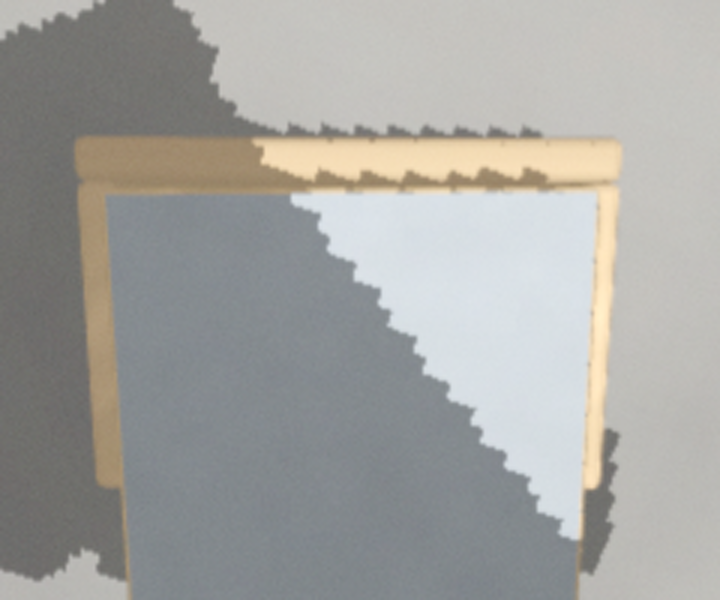

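View pics/s_c2z.png

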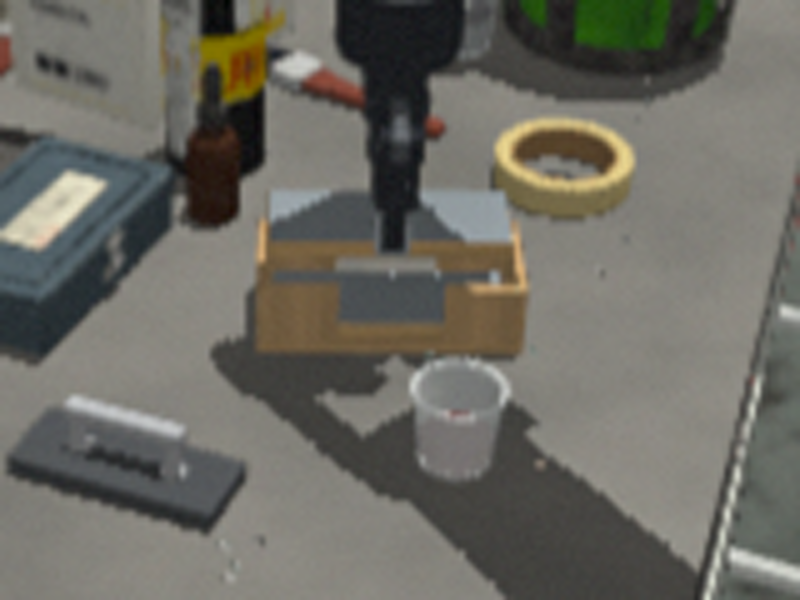

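View pics/w_c2.png

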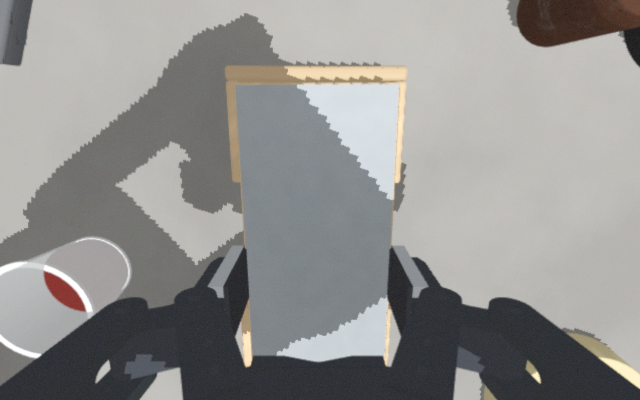

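Run:
```python
from rel import *
c,s=pickle.load(open("w_c2.pkl","rb"))
for dz in(.012,.009):
  e,f=rel(c,s,[[235,84.5],[399.3,84.5],[247.5,320],[389,320]],[[225.7,66],[407.3,66],[233,182.5],[400,182.5]],s["tool_pos"][2]+dz)
  print(np.linalg.norm(e[1]-e[0]),np.linalg.norm(e[3]-e[2]),np.linalg.norm(f[1]-f[0]))
```

```text
tool x ang -71.48853644931172
board edge pts tool(mm) [[-30.1, -74.4, -12.0], [28.3, -74.5, -12.0], [-30.8, 21.8, -12.0], [30.0, 21.8, -12.0]]
box edge pts tool(mm) [[-39.4, -83.0, 14.4], [37.1, -83.1, 14.4], [-39.7, -32.7, 14.4], [37.3, -32.7, 14.4]]
0.05844308256950503 0.06083899429705003 0.07657649366529135
tool x ang -71.48853644931172
board edge pts tool(mm) [[-30.8, -74.6, -9.0], [29.0, -74.6, -9.0], [-31.5, 23.9, -9.0], [30.7, 23.9, -9.0]]
box edge pts tool(mm) [[-39.4, -83.0, 14.4], [37.1, -83.1, 14.4], [-39.7, -32.7, 14.4], [37.3, -32.7, 14.4]]
0.05978655940285026 0.06223754782654434 0.07657649366529135
```

```bash
python3 - <<'E'
from rel import *
c,s,ms=pickle.load(open("w_box.pkl","rb"))
for z in(.014,.02,.025,.03,.035):
    e=ray("wrist",[[307,85],[305,221.4],[278.6,87],[335.2,87]],z,c); print(z,np.linalg.norm(e[1]-e[0]),np.linalg.norm(e[3]-e[2]))
c2,s2=pickle.load(open("w_c2.pkl","rb"))
E
python3 -m pendant '[[[0,-0.004,0,0.03,0],[0,-0.004,0,0.07,0],[0,-0.004,0,0.11,0],[0,-0.004,0,0.14,0],[0,-0.004,0,0.16,0],[0,-0.004,0,0.16,0]]]'
```

```text
0.014 0.15090765440922718 0.05927854776747873
0.02 0.14854592808240788 0.05835083003555756
0.025 0.14657782281005852 0.0575777319256233
0.03 0.14460971753770915 0.056804633815688975
0.035 0.14264161226535974 0.056031535705754705
t: 12.83
tool_pos: [0.5015, -0.2226, 0.0438]
tool_rot: [0.811, -0.584, -0.001, 0.0]
contact_force: [0.2, -0.5, -1.0]
opening: 0.675
```

The board is entering the box freely (bottom at 44 mm). Now small feeling steps.

```bash
python3 -m pendant '[[[0,0,0,0.03,0],[0,0,0,0.05,0],[0,0,0,0.05,0]]]'; python3 -m pendant '[[[0,0,0,0.012,0],[0,0,0,0.012,0]]]';python3 -m pendant '[[[0,0,0,0.012,0],[0,0,0,0.012,0]]]'
```

```text
t: 13.08
tool_pos: [0.5018, -0.2228, 0.0383]
tool_rot: [0.811, -0.584, -0.0, 0.0]
contact_force: [0.4, 0.8, -1.4]
opening: 0.677
t: 13.25
tool_pos: [0.5021, -0.223, 0.0373]
tool_rot: [0.811, -0.584, -0.0, -0.0]
contact_force: [-0.0, -0.6, -1.0]
opening: 0.678
t: 13.42
tool_pos: [0.5021, -0.223, 0.0359]
tool_rot: [0.811, -0.584, -0.0, -0.0]
contact_force: [-0.1, -1.2, -1.0]
opening: 0.677
```

Run:
```python
from h import *
import pickle
c=cam("wrist"); s=env.read_state(); im=shot("wrist","w_c3"); print(s["t"],s["tool_pos"],s["contact_force"])
```

```text
13.4167 [ 0.50211085 -0.22296339  0.03593608] [-0.11660289 -1.22817113 -1.03326434]
```

View pics/w_c3.png

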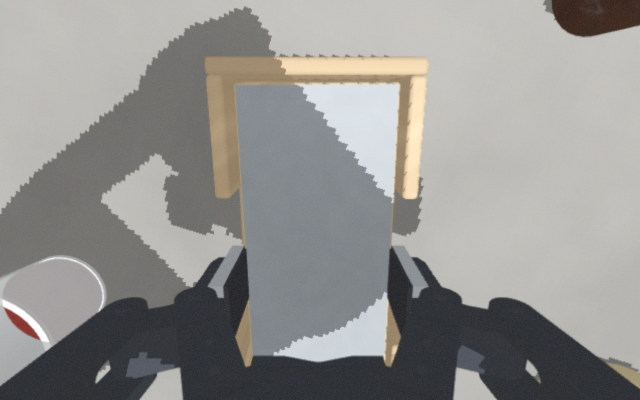

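The board is inside the walls with clear gaps on both sides. I keep going down until I feel the pile.

```bash
python3 -m pendant '[[[0,0,0,0.008,0],[0,0,0,0.016,0],[0,0,0,0.016,0]]]'|sed -n '2p;4p'; python3 -m pendant '[[[0,0,0,0.008,0],[0,0,0,0.016,0],[0,0,0,0.016,0]]]'|sed -n '2p;4p'
```

```text
tool_pos: [0.502, -0.2229, 0.0339]
contact_force: [0.3, -0.0, -1.1]
tool_pos: [0.502, -0.2229, 0.032]
contact_force: [-0.1, 1.9, -1.2]
```

```bash
python3 -m pendant '[[[0,0,0,0.008,0],[0,0,0,0.016,0],[0,0,0,0.016,0]]]'|sed -n '2p;4p'; python3 -m pendant '[[[0,0,0,0.008,0],[0,0,0,0.014,0],[0,0,0,0.014,0]]]'|sed -n '2p;4p'
```

```text
tool_pos: [0.502, -0.2229, 0.0301]
contact_force: [-0.6, -0.2, -1.3]
tool_pos: [0.502, -0.2229, 0.0284]
contact_force: [0.1, 0.2, -1.6]
```

```bash
python3 -m pendant '[[[0,0,0,0.007,0],[0,0,0,0.014,0],[0,0,0,0.014,0]]]'|sed -n '2p;4p'; python3 -m pendant '[[[0,0,0,0.007,0],[0,0,0,0.014,0],[0,0,0,0.014,0]]]'|sed -n '2p;4p'
```

```text
tool_pos: [0.5021, -0.2229, 0.0267]
contact_force: [0.0, 0.3, -0.8]
tool_pos: [0.502, -0.2229, 0.0251]
contact_force: [0.3, -0.2, -1.1]
```

```bash
python3 -m pendant '[[[0,0,0,0.007,0],[0,0,0,0.014,0],[0,0,0,0.014,0]]]'|sed -n '2p;4p'; python3 -m pendant '[[[0,0,0,0.007,0],[0,0,0,0.014,0],[0,0,0,0.014,0]]]'|sed -n '2p;4p'
```

```text
tool_pos: [0.5021, -0.2229, 0.0234]
contact_force: [0.1, -0.1, -1.5]
tool_pos: [0.5021, -0.2229, 0.0217]
contact_force: [-0.1, 0.8, -1.0]
```

```bash
python3 -m pendant '[[[0,0,0,0.006,0],[0,0,0,0.012,0],[0,0,0,0.012,0]]]'|sed -n '2p;4p'; python3 -m pendant '[[[0,0,0,0.006,0],[0,0,0,0.012,0],[0,0,0,0.012,0]]]'|sed -n '2p;4p'
```

```text
tool_pos: [0.5021, -0.2229, 0.0203]
contact_force: [0.1, -0.3, -1.1]
tool_pos: [0.5021, -0.2229, 0.0189]
contact_force: [-0.3, 0.1, -2.0]
```

```bash
python3 -m pendant '[[[0,0,0,0.005,0],[0,0,0,0.01,0],[0,0,0,0.01,0]]]'|sed -n '2p;4p'
```

```text
tool_pos: [0.5021, -0.2229, 0.0177]
contact_force: [0.1, -0.0, -1.7]
```

```bash
python3 -m pendant '[[[0,0,0,0.005,0],[0,0,0,0.01,0],[0,0,0,0.01,0]]]'|sed -n '2p;4p'
```

```text
tool_pos: [0.5022, -0.223, 0.0167]
contact_force: [-0.1, -0.4, 0.4]
```

```bash
python3 -m pendant '[[[0,0,0,0.005,0],[0,0,0,0.01,0],[0,0,0,0.01,0]]]'|sed -n '2p;4p'
```

```text
tool_pos: [0.5023, -0.2231, 0.0165]
contact_force: [-3.7, 2.7, 8.3]
```

```bash
python3 -m pendant '[[[0,0,0,0.005,0],[0,0,0,0.01,0],[0,0,0,0.01,0]]]'|sed -n '2p;4p'
```

```text
tool_pos: [0.5023, -0.2231, 0.0164]
contact_force: [-7.6, 4.5, 13.8]
```

Contact came at TCP z ≈ 0.0165 and the force has risen to 14 N. I check how it sits before letting go.

Run:
```python
from h import *
im=shot("wrist","w_c4"); a=shot("side","s_c4")
cv2.imwrite("pics/s_c4z.png",cv2.resize(a[130:210,280:380,::-1],None,fx=6,fy=6,interpolation=cv2.INTER_CUBIC))
```

```text
(no output)
```

View pics/w_c4.png

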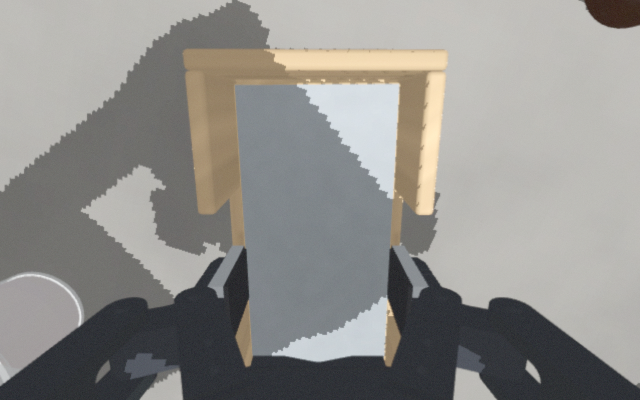

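View pics/s_c4z.png

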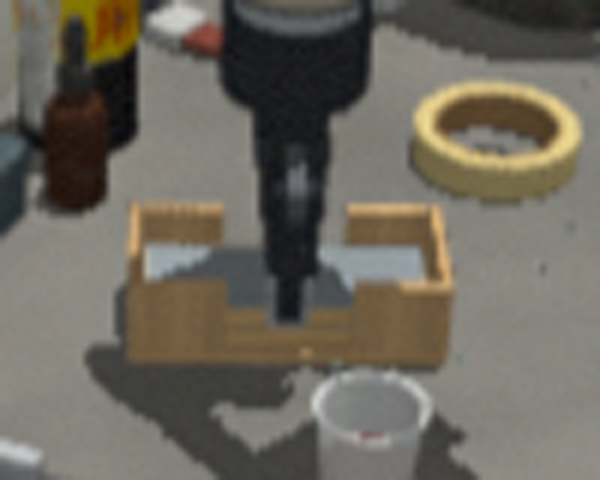

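The board is down on the pile with gaps all round and the fingers in the notches. Release and rise.

```bash
python3 -m pendant '[[[0.1,0,0,-0.004,0],[1,0,0,-0.004,0],[1,0,0,-0.004,0],[1,0,0,-0.004,0],[1,0,0,-0.004,0],[1,0,0,-0.2,0],[1,0,0,-0.5,0],[1,0,0,-0.8,0],[1,0,0,-1,0],[1,0,0,-1,0],[1,0,0,-1,0]]]'
python3 - <<'E'
from h import *
im=shot("wrist","w_c5")
E
```

```text
t: 17.98
tool_pos: [0.5034, -0.2237, 0.1363]
tool_rot: [0.811, -0.584, 0.002, -0.0]
contact_force: [-0.8, -0.2, -1.1]
opening: 1.003
```

View pics/w_c5.png

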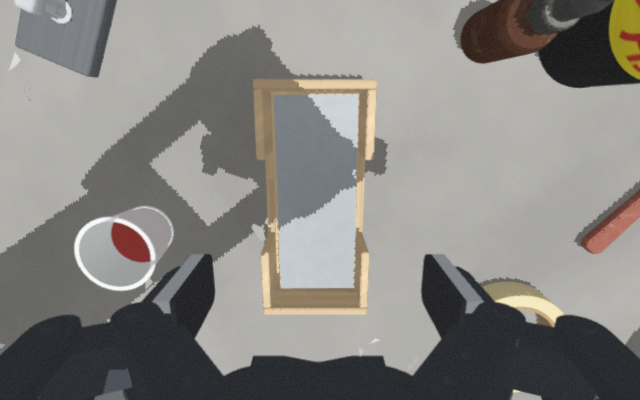

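The board lies seated in the box. Next, the weight.

```bash
python3 -m pendant '[[[1,-0.67,-0.65,-0.4,0],[1,-0.67,-0.65,-0.4,0],[1,-0.67,-0.65,-0.4,0]]]'|tail -4;python3 -m pendant '[[[1,-0.67,-0.65,0,0.068],[1,-0.67,-0.65,0,0.068],[1,-0.67,-0.65,0,0.068],[1,-0.67,-0.65,0,0.068],[1,-0.67,-0.65,0,0.068]]]'
cat > wt.py <<'E'
from fit import *
import fit,sys
c=cam("wrist"); s=env.read_state(); shot("wrist",sys.argv[1]); r=env.regions_of("weight","wrist")
C["wrist"]=c; MM=dict(M); MM["wristweight"]=r[0]["mask"]; fit.M=MM
w=[boxpts(-.065,.065,-.026,.026,0,.014),boxpts(-.037,.037,-.006,.006,.034,.046),boxpts(-.037,-.025,-.006,.006,.01,.034),boxpts(.025,.037,-.006,.006,.01,.034)]
p,f=fit.fit("weight",w,np.array([.6005,-.022,-.1]),("wrist",)); print(r[0]["score"],r[0]["uv"],p,np.degrees(p[2]),f)
X=Rot.from_quat(s["tool_rot"]).as_matrix(); 
print(s["tool_pos"],"offset",X.T@(np.array([p[0],p[1],.0])-s["tool_pos"]),"tool x ang",np.degrees(np.arctan2(X[1,0],X[0,0])))
im=cv2.imread(f"pics/{sys.argv[1]}.png"); S=(sil("wrist",w,p)*255).astype(np.uint8)
cv2.drawContours(im,cv2.findContours((S>127).astype(np.uint8),0,2)[0],-1,(0,0,255),1); cv2.imwrite(f"pics/{sys.argv[1]}o.png",im)
E
python3 wt.py w_w1
```

```text
tool_pos: [0.5496, -0.1205, 0.1798]
tool_rot: [0.811, -0.585, -0.002, 0.001]
contact_force: [1.5, -0.8, 1.4]
opening: 1.003
t: 18.7
tool_pos: [0.5983, -0.019, 0.1791]
tool_rot: [-0.67, 0.742, 0.002, -0.002]
contact_force: [-0.2, 0.4, -0.7]
opening: 0.998
0.76 [320.7, 172.5] [ 0.59905608 -0.0195816  -0.08325194] -4.76998478839996 0.022987347844336512
[ 0.59827796 -0.01900288  0.17912414] offset [ 0.00052383 -0.00172228  0.17911772] tool x ang -95.88106622645027
```

View pics/w_w1o.png

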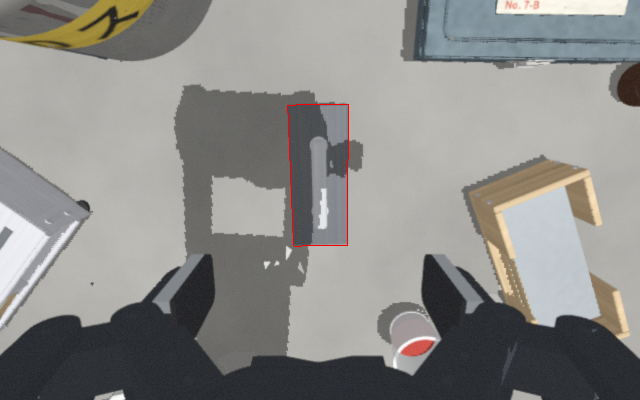

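```bash
python3 -m pendant '[[[1,0.004,-0.014,0.25,-0.003],[1,0.004,-0.014,0.5,-0.003],[1,0.004,-0.014,0.75,-0.003],[1,0.004,-0.014,0.85,-0.003],[1,0.004,-0.014,0.85,-0.003]]]'
python3 wt.py w_w2
```

```text
t: 19.22
tool_pos: [0.597, -0.0222, 0.0752]
tool_rot: [-0.676, 0.737, 0.004, -0.003]
contact_force: [-0.2, -0.0, 0.5]
opening: 1.0
0.96 [312.7, 197.5] [ 0.59933218 -0.01962195 -0.08167539] -4.679655118575514 0.027819957619668916
[ 0.5970053  -0.0222157   0.07518974] offset [-0.00273937 -0.00278973  0.07516883] tool x ang -94.97209871243268
```

View pics/w_w2o.png

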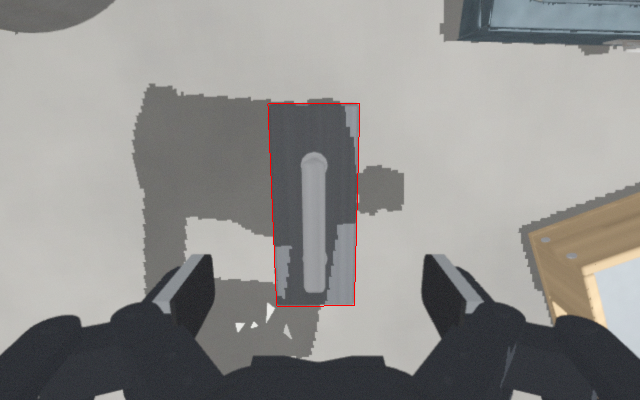

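The bar is at column 314, close to the middle of the jaws (318). I let the arm settle and re-read the pose.

Run:
```python
from h import *
s=env.read_state(); X=Rot.from_quat(s["tool_rot"]).as_matrix()
print(s["t"],s["tool_pos"],"offset",X.T@(np.array([.5993,-.0196,.0])-s["tool_pos"]),np.degrees(np.arctan2(X[1,0],X[0,0])),X[:,2])
```

```text
19.3167 [ 0.6007838  -0.0224014   0.08049391] offset [-0.0026639   0.00169861  0.08049433] -94.95521090415306 [-2.68823495e-04  9.15366797e-06 -9.99999964e-01]
```

```bash
python3 -m pendant '[[[1,-0.022,0.014,0.15,0],[1,-0.022,0.014,0.3,0],[1,-0.022,0.014,0.42,0],[1,-0.022,0.014,0.48,0],[1,-0.022,0.014,0.48,0],[1,-0.022,0.014,0.48,0]]]'
python3 -m pendant '[[[0.5,0,0,0,0],[0.4,0,0,0,0],[0.3,0,0,0,0],[0,0,0,0,0],[0,0,0,0,0],[0,0,0,0,0],[0,0,0,0,0],[0,0,0,0,0]]]'
python3 - <<'E'
from h import *
im=shot("wrist","w_w3"); s=env.read_state(); print(s["t"],s["tool_pos"],s["opening"])
E
```

```text
t: 19.82
tool_pos: [0.5999, -0.0191, 0.0233]
tool_rot: [-0.676, 0.737, -0.0, 0.0]
contact_force: [-0.1, -0.2, 0.3]
opening: 0.996
t: 20.48
tool_pos: [0.5995, -0.0194, 0.0228]
tool_rot: [-0.676, 0.737, -0.0, -0.0]
contact_force: [-0.4, -2.7, 0.5]
opening: 0.124
20.5333 [ 0.59951176 -0.01940869  0.02282947] 0.12687813724392882
```

View pics/w_w3.png

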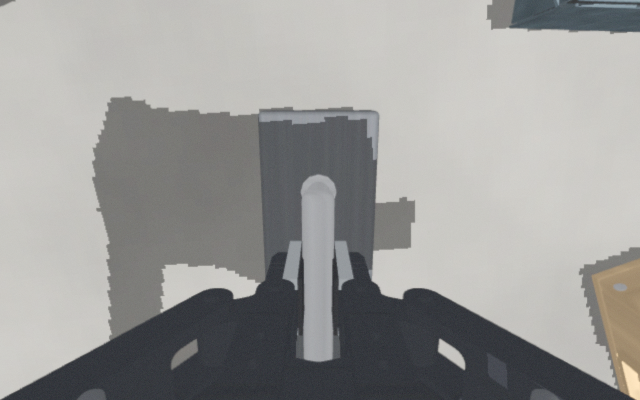

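The bar is held centrally (opening 0.127, about 11 mm). I lift gently and carry it to the box.

```bash
python3 -m pendant '[[[0,0,0,-0.04,0],[0,0,0,-0.12,0],[0,0,0,-0.25,0],[0,0,0,-0.4,0],[0,0,0,-0.6,0],[0,0,0,-0.8,0],[0,0,0,-0.95,0],[0,0,0,-1,0],[0,0,0,-1,0]]]'; python3 -m pendant '[[[0,0.1,0.04,0,0],[0,0.26,0.1,0,0],[0,0.44,0.165,0,0],[0,0.6,0.225,0,0],[0,0.74,0.28,0,0],[0,0.88,0.33,0,0]]]'; python3 -m pendant '[[[0,0.16,0.06,0,-0.01],[0,0.32,0.12,0,-0.02],[0,0.5,0.19,0,-0.034],[0,0.66,0.25,0,-0.048],[0,0.8,0.3,0,-0.06],[0,0.88,0.33,0,-0.065],[0,0.88,0.33,0,-0.065],[0,0.88,0.33,0,-0.065]]]'
python3 - <<'E'
from h import *
import pickle
c=cam("wrist");s=env.read_state();im=shot("wrist","w_d1"); a=shot("side","s_d1"); s2=env.read_state(); print(s["t"],s["tool_pos"],s2["tool_pos"],s["opening"],s["contact_force"])
pickle.dump((c,s),open("w_d1.pkl","wb"))
cv2.imwrite("pics/s_d1z.png",cv2.resize(a[90:230,250:410,::-1],None,fx=5,fy=4,interpolation=cv2.INTER_CUBIC))
E
```

```text
t: 21.28
tool_pos: [0.6003, -0.0188, 0.1447]
tool_rot: [-0.676, 0.737, -0.001, 0.001]
contact_force: [0.6, -1.2, -5.2]
opening: 0.124
t: 21.78
tool_pos: [0.5482, -0.1214, 0.1396]
tool_rot: [-0.676, 0.737, 0.002, -0.001]
contact_force: [0.5, 0.1, -5.4]
opening: 0.126
t: 22.45
tool_pos: [0.5007, -0.2223, 0.1404]
tool_rot: [0.811, -0.585, -0.002, -0.0]
contact_force: [0.2, 0.0, -6.1]
opening: 0.125
22.45 [ 0.50069462 -0.22230216  0.14037144] [ 0.50156531 -0.22175714  0.14116062] 0.12534329877001377 [ 0.18608794  0.00821674 -6.12578133]
```

View pics/w_d1.png

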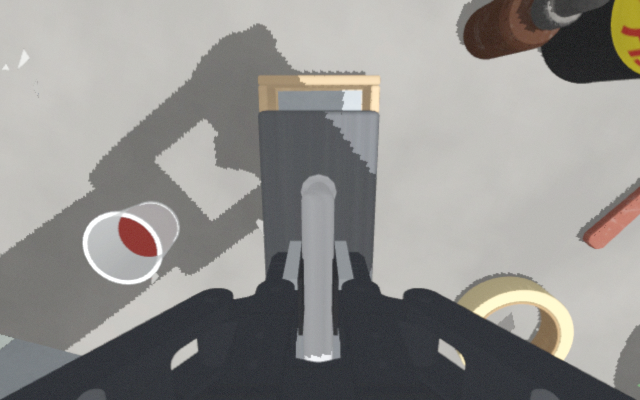

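View pics/s_d1z.png

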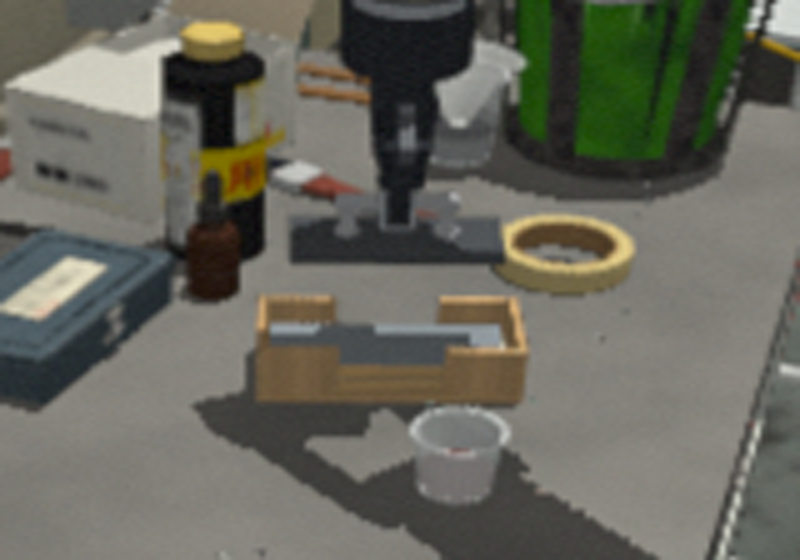

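The weight hangs level over the box. Its far edge runs from (260,112) to (378,112) and the box's far rim from (259,77) to (380,77).

Run:
```python
from rel import *
c,s=pickle.load(open("w_d1.pkl","rb"))
e,f=rel(c,s,[[260,112],[378,112],[265,270],[374,270]],[[258.5,76.5],[380.5,76.5],[260,112],[379.5,112]],s["tool_pos"][2]-.0228+.014)
print(np.linalg.norm(e[1]-e[0]),np.linalg.norm(e[3]-e[2]),np.linalg.norm(f[1]-f[0]))
im=cv2.imread("pics/w_d1.png"); cv2.imwrite("pics/d1z.png",cv2.resize(im[60:130,230:410],None,fx=4.4,fy=4.4,interpolation=cv2.INTER_CUBIC))
```

```text
tool x ang -71.65913889686807
board edge pts tool(mm) [[-24.9, -64.4, 8.7], [24.7, -64.4, 8.6], [-25.8, 8.9, 8.9], [26.3, 8.8, 8.7]]
box edge pts tool(mm) [[-37.9, -83.9, 90.3], [39.1, -83.9, 90.1], [-37.9, -62.2, 90.4], [39.5, -62.2, 90.1]]
0.04965384478638446 0.05209400510697352 0.07693113356096055
```

View pics/d1z.png

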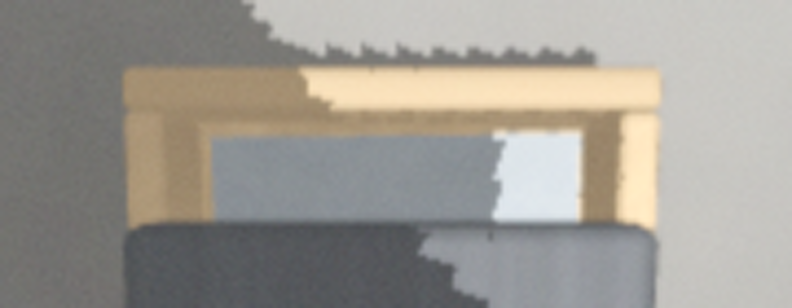

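```bash
python3 -m pendant '[[[0,0.007,0,0.08,0],[0,0.007,0,0.18,0],[0,0.007,0,0.3,0],[0,0.007,0,0.4,0],[0,0.007,0,0.5,0],[0,0.007,0,0.57,0],[0,0.007,0,0.61,0],[0,0.007,0,0.64,0],[0,0.007,0,0.64,0]]]'
python3 - <<'E'
from h import *
im=shot("wrist","w_d2"); a=shot("side","s_d2")
cv2.imwrite("pics/s_d2z.png",cv2.resize(a[110:220,260:400,::-1],None,fx=5,fy=5,interpolation=cv2.INTER_CUBIC))
E
```

```text
t: 23.3
tool_pos: [0.5023, -0.2232, 0.0651]
tool_rot: [0.811, -0.584, -0.001, 0.0]
contact_force: [0.7, 0.1, -5.1]
opening: 0.121
```

View pics/w_d2.png

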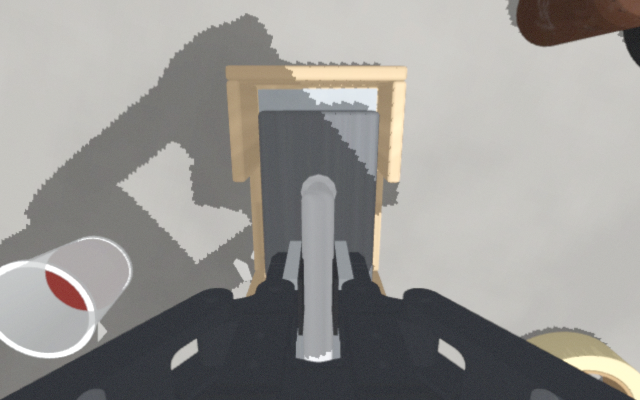

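View pics/s_d2z.png

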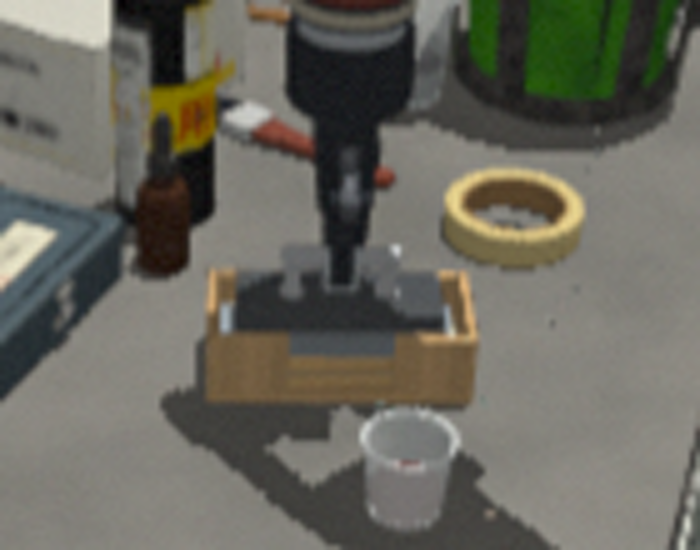

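The weight is inside the box outline and centred. I lower it by feel; contact should come near TCP z ≈ 0.051.

```bash
python3 -m pendant '[[[0,0,0,0.02,0],[0,0,0,0.04,0],[0,0,0,0.06,0],[0,0,0,0.07,0],[0,0,0,0.07,0]]]'|sed -n '2p;4p'; python3 -m pendant '[[[0,0,0,0.005,0],[0,0,0,0.01,0],[0,0,0,0.01,0]]]'|sed -n '2p;4p'
```

```text
tool_pos: [0.5023, -0.2232, 0.057]
contact_force: [0.5, -0.4, -5.7]
tool_pos: [0.5026, -0.2233, 0.0562]
contact_force: [-0.6, -0.0, -5.6]
```

```bash
python3 -m pendant '[[[0,0,0,0.005,0],[0,0,0,0.01,0],[0,0,0,0.01,0]]]'|sed -n '2p;4p'
```

```text
tool_pos: [0.5025, -0.2233, 0.0549]
contact_force: [0.0, -0.5, -6.3]
```

```bash
python3 -m pendant '[[[0,0,0,0.005,0],[0,0,0,0.01,0],[0,0,0,0.01,0]]]'|sed -n '2p;4p'
```

```text
tool_pos: [0.5025, -0.2233, 0.0537]
contact_force: [-0.1, 0.6, -5.7]
```

```bash
python3 -m pendant '[[[0,0,0,0.005,0],[0,0,0,0.01,0],[0,0,0,0.01,0]]]'|sed -n '2p;4p'
```

```text
tool_pos: [0.5025, -0.2233, 0.0525]
contact_force: [0.3, -0.1, -5.8]
```

```bash
python3 -m pendant '[[[0,0,0,0.004,0],[0,0,0,0.008,0],[0,0,0,0.008,0]]]'|sed -n '2p;4p'
```

```text
tool_pos: [0.5025, -0.2233, 0.0516]
contact_force: [-0.6, 1.0, -5.8]
```

```bash
python3 -m pendant '[[[0,0,0,0.004,0],[0,0,0,0.008,0],[0,0,0,0.008,0]]]'|sed -n '2p;4p'
```

```text
tool_pos: [0.5027, -0.2235, 0.0512]
contact_force: [-1.9, 0.3, -2.3]
```

```bash
python3 -m pendant '[[[0,0,0,0.003,0],[0,0,0,0.005,0],[0,0,0,0.005,0]]]'|sed -n '2p;4p'
```

```text
tool_pos: [0.5028, -0.2237, 0.051]
contact_force: [-4.3, 0.9, 2.7]
```

The board now carries the weight fully (+2.7 N). I open partly, rise straight up, and look.

```bash
python3 -m pendant '[[[0.2,0,0,0,0],[0.35,0,0,0,0],[0.4,0,0,0,0],[0.4,0,0,0,0],[0.4,0,0,-0.1,0],[0.4,0,0,-0.3,0],[0.4,0,0,-0.6,0],[0.4,0,0,-0.9,0],[0.4,0,0,-1,0],[0.4,0,0,-1,0]]]'; python3 -m pendant '[[[0.4,0,0,-0.5,0],[0.4,0,0,-0.8,0],[0.4,0,0,-0.8,0],[0.4,0,0,-0.8,0]]]'
python3 - <<'E'
from h import *
c=cam("wrist");im=shot("wrist","w_e1"); a=shot("side","s_e1"); 
cv2.imwrite("pics/s_e1z.png",cv2.resize(a[110:220,260:400,::-1],None,fx=5,fy=5,interpolation=cv2.INTER_CUBIC)); print(env.read_state()["t"])
E
```

```text
t: 26.4
tool_pos: [0.5054, -0.2249, 0.1765]
tool_rot: [0.811, -0.584, 0.005, -0.0]
contact_force: [0.4, -0.1, -0.1]
opening: 0.397
t: 26.73
tool_pos: [0.5043, -0.2244, 0.2709]
tool_rot: [0.811, -0.584, 0.004, -0.0]
contact_force: [0.3, 0.0, -0.6]
opening: 0.402
26.8333
```

View pics/w_e1.png

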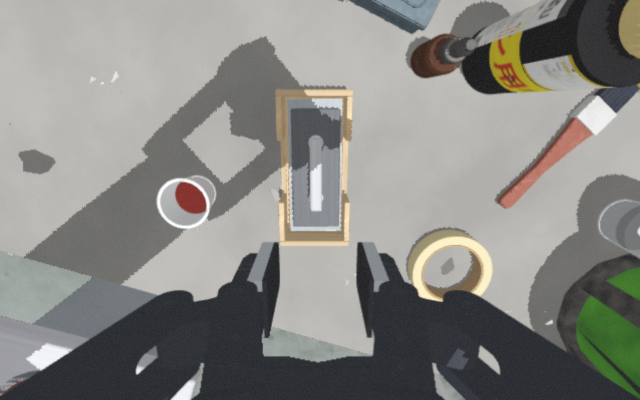

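View pics/s_e1z.png

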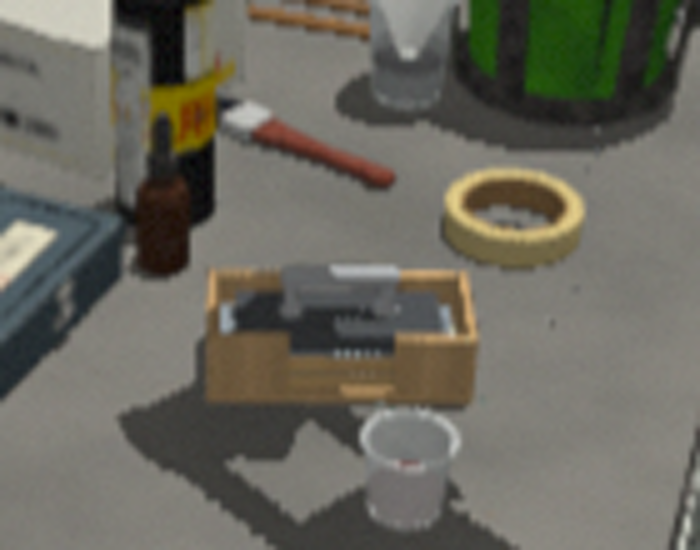

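The weight sits flat on the board, central and lengthwise in the box. I let the arm settle, check the bystanders against the first picture and hand in.

```bash
python3 -m pendant '[[[0.4,0,0,0,0],[0.4,0,0,0,0],[0.4,0,0,0,0]]]'|tail -3
python3 - <<'E'
from h import *
M=np.load("masks.npz"); a=shot("side","s_e2").astype(int)
o=cv2.imread("pics/side0.png")[:,:,::-1].astype(int)
for k in("sample_cup","tape_roll","spanner","dropper_bottle","brush"):
    m=M["side"+k]; print(k,np.abs(a-o).mean(2)[m].mean().round(1))
r=env.regions_of("weight","side"); print([ (q["score"],q["uv"]) for q in r])
for k in("sample_cup","spanner","tape_roll"):
    q=env.regions_of(k,"side"); print(k,[x["uv"] for x in q[:1]])
print(env.read_state()["t"]); env.job_done()
E
```

```text
tool_rot: [0.811, -0.584, -0.002, 0.0]
contact_force: [-0.2, -0.0, 0.3]
opening: 0.403
sample_cup 5.8
tape_roll 3.0
spanner 4.0
dropper_bottle 2.5
brush 2.9
[(0.6, [326.6, 168.9])]
sample_cup [[325.1, 170.0]]
spanner [[323.5, 336.9]]
tape_roll [[360.3, 151.7]]
27.3333
the job is handed in; nothing more can be done
```

The job is done and handed in at 27.3 s of the 61 s allowed.

- **Drawing out:** I gripped the board by its overhanging end, drew it straight out of the rack, and laid it flat on the bench. I felt bench contact at about 12 N before letting go.
- **Boxing:** I took the board again by the middle and lowered it through the notches in steps of 1–2 mm. It touched the pile with its underside at about 16.5 mm. I pressed to about 14 N and then released.
- **Weight:** I set the weight down by feel and let go only once the board carried all of it. The tool read about +2.7 N at that point.

**Last checks:**
- The wrist and side pictures show the weight flat on the board, central and lengthwise inside the box, with the gripper well above and touching nothing.
- The bystanders look unmoved: the side picture barely differs from the first one where they lie.
- One check disagreed: the final network call for the cup reported a spot on the box at (325,170). I took this as a wrong detection, because the picture shows the cup in its old place.

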